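Unclamp the glued watch rests and box them up

TASK

The glue on the wooden watch rests has set: flip all three toggle clamps on the jig up past centre so that they stay open, and lay every rest - those from the jig and any lying loose on the dresser - flat on the floor of the steel watch box, none on top of another. Only when all of them are in, close the glass lid fully, and only then turn the turnbutton over the lid as far as it goes. Leave the pot, the shoehorn and the desk bin where they are.

Things in the scene. Friction and masses are not known exactly. Their poses are not given: they have to be found in the camera images.
- jig: Fixed plywood gluing jig, board 170 x 320 x 14 mm. Origin: on the dresser under the middle nest; own x points from nests to clamp pivots. Nests of clamps 1, 2, 3 at own y +105, 0, -105 mm, x 0: fence blocks 12 mm high round each rest at its ends and corners; the middle 58 mm of its long sides is free for fingers. Steel brackets behind the nests: own x 80 to 114 mm, 74 mm high.
- watch_box: Stainless steel watch box, fixed, 130 (own x) x 290 (own y) x 60 mm high, walls 4 mm, floor 4 mm, origin at the centre of its underside. Own -x is the front (turnbutton), own +x the hinge side. Inside 122 x 282 mm: room for four rests side by side, long sides along own x, about 64 mm apart.
- lid (a joint): Hinge of the glass lid (framed glass, 130 x 290 x 8 mm, 0.25 kg), rad: 0 = closed flat on the rim (top at 68 mm above the dresser), 1.57 = upright, 1.8 = fully open. Stiff hinge: it stays where it is left, about 2 to 4 N at its free edge moves it. Starts open.
- lid_hinge (a point): Middle of the lid's hinge line, at the box's rim (own x +65 mm, 60 mm high); the hinge line runs along the box's own y.
- lid_edge (a point): Middle of the lid's free edge on its outer face, 130 mm from the hinge.
- turnbutton (a joint): Turnbutton on the front of the box, rad: 0 = tongue along the front of the box (own +y, clear of the lid), 1.57 = its stop, tongue pointing over the lid (own +x): secured. It turns clockwise seen from above, with light friction, and stays where left. Starts near 0.
- turnbutton_pivot (a point): Pivot of the turnbutton (vertical axis), own x -78 mm of the box, on the underside of the tongue, 70 mm above the dresser.
- turnbutton_knob (a point): Round upright grip on the tongue, 50 mm from the pivot, 16 mm diameter, rising from 78 to 110 mm above the dresser; this point is on its axis at 100 mm. The tongue is steel, 16 mm wide, 8 mm thick.
- clamp1 (a joint): Hold-down arm of toggle clamp 1, rad: 0 = down, its pad on the rest; 1.57 = upright (centre); 2.05 = stop, leaning back away from the nests. It grows as the handle is swung up and over. Past centre it falls open by its own weight and stays; short of centre it falls shut (under 3 N at the handle). Starts at 0.
- clamp1_pivot (a point): Pivot of clamp 1: own x +95 mm of the jig, 66 mm above the dresser; the axis runs along the jig's own y.
- clamp1_handle (a point): Middle of the black handle of clamp 1 (56 mm long, 15 mm wide, 17 mm thick), 155 mm from the pivot; when down it lies level 66 mm above the dresser, past the front of the nest (jig own x -60 mm).
- clamp2 (a joint): Hold-down arm of toggle clamp 2, rad: 0 = down, its pad on the rest; 1.57 = upright (centre); 2.05 = stop, leaning back away from the nests. It grows as the handle is swung up and over. Past centre it falls open by its own weight and stays; short of centre it falls shut (under 3 N at the handle). Starts at 0.
- clamp2_pivot (a point): Pivot of clamp 2: own x +95 mm of the jig, 66 mm above the dresser; the axis runs along the jig's own y.
- clamp2_handle (a point): Middle of the black handle of clamp 2 (56 mm long, 15 mm wide, 17 mm thick), 155 mm from the pivot; when down it lies level 66 mm above the dresser, past the front of the nest (jig own x -60 mm).
- clamp3 (a joint): Hold-down arm of toggle clamp 3, rad: 0 = down, its pad on the rest; 1.57 = upright (centre); 2.05 = stop, leaning back away from the nests. It grows as the handle is swung up and over. Past centre it falls open by its own weight and stays; short of centre it falls shut (under 3 N at the handle). Starts at 0.
- clamp3_pivot (a point): Pivot of clamp 3: own x +95 mm of the jig, 66 mm above the dresser; the axis runs along the jig's own y.
- clamp3_handle (a point): Middle of the black handle of clamp 3 (56 mm long, 15 mm wide, 17 mm thick), 155 mm from the pivot; when down it lies level 66 mm above the dresser, past the front of the nest (jig own x -60 mm).
- rest1: Laminated wooden watch rest, 40 (own x) x 84 (own y) x 36 mm (own z), about 60 g, loose, origin at its centre. If present, starts in the nest of clamp 1, its underside 14 mm above the dresser. None if absent.
- rest2: Laminated wooden watch rest, 40 (own x) x 84 (own y) x 36 mm (own z), about 60 g, loose, origin at its centre. If present, starts in the nest of clamp 2, its underside 14 mm above the dresser. None if absent.
- rest3: Laminated wooden watch rest, 40 (own x) x 84 (own y) x 36 mm (own z), about 60 g, loose, origin at its centre. If present, starts in the nest of clamp 3, its underside 14 mm above the dresser. None if absent.
- rest4: Laminated wooden watch rest, 40 (own x) x 84 (own y) x 36 mm (own z), about 60 g, loose, origin at its centre. If present, starts loose on the dresser between jig and box. None if absent.
- pebble_pot: Bystander: terracotta pot of pebbles, 106 mm diameter, 95 mm high, origin under its centre. Leave it alone.
- shoehorn: Bystander: folded aluminium shoehorn, 36 x 150 x 17 mm, origin under its centre. Leave it alone.
- desk_bin: Bystander: tilt-out plastic desk bin, 90 x 120 x 100 mm high, origin under its centre. Leave it alone.
Things that resemble listed ones, but are neither listed nor needed, are in the scene too. Leave any pink or yellow look-alike of the rest4 alone. Leave any green look-alike of the rest1 alone.

How it is judged:
By the outcome, as a careful person would: the job done as asked, in the order asked, and still so for the second after the job is handed in, with the robot touching nothing.
Of rest1, rest2, rest3, rest4 only 2 to 4 are there at a start; the rules pass over those that are not, and their reading is None.
At some moment in a run one of rest1, rest2, rest3, rest4 may be knocked a few centimetres aside while the robot is not near it.
Once in a run the grip may slacken for a moment while it holds something.
It also fails if it takes over 210 s, if anything falls off the work surface, if the arm or the gripper's body presses on something with over 40 N, if the wrist force passes 120 N, or if a joint passes its speed limit or range.

ROBOT

A 6-joint arm with a two-finger parallel gripper is mounted at the origin on the work surface. World frame = base frame: x ahead of the robot, y to its left, z up, the work surface at z = 0. Lengths are in m, angles in rad, forces in N, time in s.
With the tool pointing down it reaches from about 0.275 to 0.875 m from the base axis. Payload 12.5 kg.
Tool frame: the origin (TCP) lies between the finger pads; the fingertips stand tcp_to_tips ahead of it and the grasp point (between the pads) lies 5 mm behind it (tcp_to_tips is the distance from the TCP to the fingertips, in m); z points along the fingers, x is the direction in which the jaws open and shut, and the axes are right-handed (so a half turn about z gives the same grasp; the last joint's range is limited). The gripper opens to 85 mm and grips with 20 to 120 N. Pads are 22 mm wide; open, the fingers measure 114 mm over their backs; the gripper's body (76 mm by 85 mm) begins 54 mm behind the grasp point. The pads swing forward as they close: fully open they stand 13 mm farther back than shut.
Start: joints at [-0.085, 0.351, 1.652, -0, 1.139, -0.085], TCP at [0.55, 0, 0.245] pointing down, gripper open.
Joint ranges: [-2.75, 2.75], [-0.79, 2.1], [0.01, 2.65], [-1.57, 4.71], [0.07, 3.14], [-2.87, 2.87]. Speed limits (rad/s): [2.22, 2.22, 2.79, 3.14, 3.14, 3.14].

INTERFACE

Orientations are given as a rotation vector (axis times angle).
In Python, from cell import * gives the robot as it stands.
- The arm moves only by the shell command python3 -m jog 'ROWS' [FORCE]. ROWS is JSON, a list of rows, each a list of 5 numbers: the finger opening in mm, from 0 to 85.4, then the shift along the world's x, y, z in mm, then the turn about the world's z in rad. A call has 1 to 20 rows; each row shifts and turns the commanded pose from where the row before left it; what a row does not reach is not made up. A row lasts 1/10 s, in which the tool goes at most 50 mm and 8.59 degrees, less where a joint would pass 70% of its speed; a pose out of reach is approached as far as the arm can. A call with a gripper value outside its range is refused whole. The fingers move at their own pace and stop on an object; FORCE is the grip in N (left out, the last holds). Time passes only in rows, so rows that do not move let the fingers close. It gives the time, the measured TCP pose, the force and the opening at its end, in the units of the state.
- sense(): the state, without advancing time (a new reading comes with each control period).
- read_camera(name): name is "scene" or "side" or "wrist"; returns a dict with "frame" (400x640x3 uint8, blue, green, red), "range_z" (400x640 float32, m along the optical axis (not along the pixel's ray), 0 where there is no reading), "fx", "fy", "cx", "cy" (pixels), "R" (3x3) and "t" (3): a world point X has camera coordinates R X + t. Camera axes: x right, y down, z forward; pixel columns grow to the right and rows downward; lengths in m; the calibration is good to about 2 mm. A picture is of the moment at which its call begins.
- hand_in(): hands the job in, once; it reports no verdict.
Trained networks look in a picture, given as the dict that the camera call returned (one of the last four; its "shot" number tells which), for a name from the list of things; names that differ only in an ending like _2 or _b are one class to them, and where a whole thing is asked for, a point or a joint stands for the part that bears it (a point fixed in the world has none). Each returns a list of dicts, best first, with "p" (0 to 1); they miss things now and then, are a little off and sometimes report something else, mostly with a low value. They report only what shows in the picture. A call takes as long as a camera call. They do not tell look-alikes from the thing itself.
- regions_of(target, picture): "mask" (400x640 bool, what is visible of it) and "box" ([left, top, right, bottom] in pixels, round what is visible of it).
The state is a dict: "time": time; "joint_pos": joint angles; "qvel": joint speeds; "joint_torque": joint torques, N m; "tool_pos": TCP position; "eef_rot": TCP orientation; "wrist_force": force on the tool from outside, world axes, zero at the start; "moment": the same for the moment, N m; "opening": finger opening in m.
Only numpy, scipy, OpenCV 4.12 (cv2) and the standard library are available. Lean on these libraries where they do the work, as an engineer would, in place of code of your own. Each camera call takes 0.05 s, during which the arm holds its last target.

## Working session

There is one attempt and no reset: what is moved stays moved. The work goes in short steps, Python scripts to look and compute and a shell command to move; the robot and the scene stay as the last step left them, time stands still between calls to the robot, and variables do not carry over. Pictures are saved under pics/ and viewed, and the job is handed in when it is done.

```bash
ls; mkdir -p pics; python3 - <<'E'
from cell import *
import cv2
s=sense();print({k:(v if isinstance(v,(int,float)) else [round(float(x),3) for x in v]) for k,v in s.items()})
for n in("scene","side","wrist"):
    p=read_camera(n);cv2.imwrite(f"pics/{n}0.png",p["frame"]);print(n,p["R"],p["t"],p["fx"],p["cx"],p["cy"])
E
```

```text
pics
{'time': 0.0, 'joint_pos': [-0.085, 0.351, 1.652, 0.0, 1.139, -0.085], 'qvel': [0.001, 0.0, 0.001, 0.0, 0.001, -0.0], 'joint_torque': [0.001, -50.611, -29.141, 0.0, 0.005, 0.0], 'tool_pos': [0.55, 0.0, 0.245], 'eef_rot': [-3.141, 0.0, 0.002], 'wrist_force': [0.929, 0.146, -0.22], 'moment': [-0.029, -0.013, 0.048], 'opening': 0.0852788648137063}
scene [[ 0.74275908  0.66955591  0.00195704]
 [ 0.53851252 -0.59564657 -0.5959945 ]
 [-0.39788594  0.44373421 -0.80298613]] [-0.45312421 -0.19385067  1.5341978 ] 441.54884072070996 314.044549498178 197.48783519520302
side [[ 0.66095439 -0.75008029 -0.02277848]
 [-0.42515146 -0.34927637 -0.83501632]
 [ 0.6183733   0.561592   -0.54975347]] [-0.31897561  0.31582296  1.23666487] 515.458006219268 325.71186696785395 197.05843268060173
wrist [[ 9.99999497e-01  7.75921333e-04 -6.36016833e-04]
 [ 9.29817667e-04 -9.54868559e-01  2.97027223e-01]
 [-3.76842718e-04 -2.97027665e-01 -9.54868799e-01]] [-0.54967261 -0.0393291   0.37947749] 304.8871116051632 314.88978328791904 200.04435020588153
```

View pics/scene0.png

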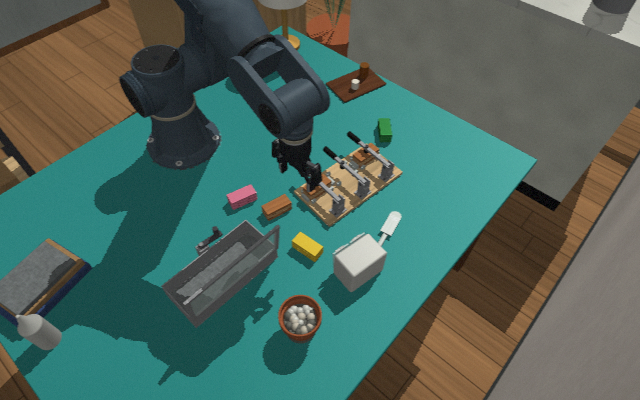

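View pics/side0.png

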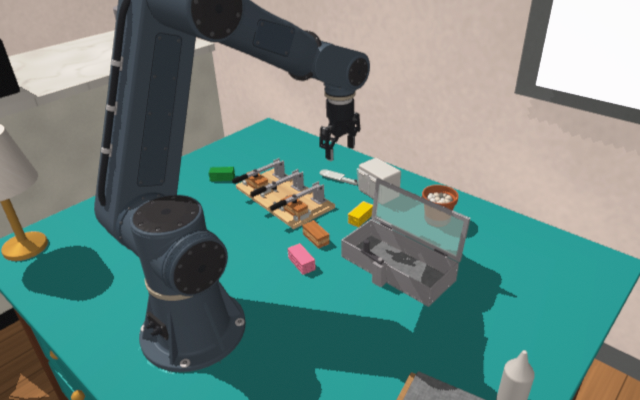

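View pics/wrist0.png

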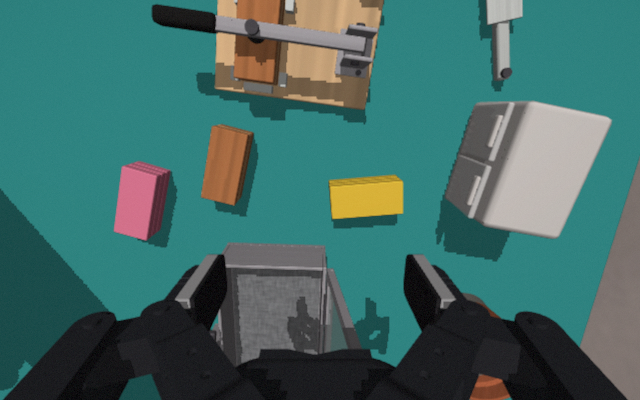

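```bash
cat > h.py <<'E'
from cell import *
import cv2, numpy as np
def cloud(p):
    z=p["range_z"];v,u=np.indices(z.shape)
    c=np.stack([(u-p["cx"])/p["fx"]*z,(v-p["cy"])/p["fy"]*z,z],-1)
    w=(c-p["t"])@np.asarray(p["R"]); w[z<=0]=np.nan
    return w
def proj(p,X):
    c=np.asarray(p["R"])@np.asarray(X,float)+p["t"]
    return c[0]/c[2]*p["fx"]+p["cx"],c[1]/c[2]*p["fy"]+p["cy"]
def crop(p,l,t,r,b,name,k=4):
    cv2.imwrite("pics/"+name,cv2.resize(p["frame"][t:b,l:r],None,fx=k,fy=k,interpolation=cv2.INTER_CUBIC))
def top(w,m,tol=.004):
    q=w[m];q=q[np.isfinite(q[:,0])]
    zt=np.percentile(q[:,2],90);q=q[abs(q[:,2]-zt)<tol]
    (c,s,a)=cv2.minAreaRect((q[:,:2]*1000).astype(np.float32))
    return len(q),round(zt*1000),np.round(c,1),np.round(s,1),round(a,1)
E
python3 - <<'E'
from h import *
for n in("scene","side","wrist"):
    p=read_camera(n);w=cloud(p)
    if n=="scene": crop(p,270,110,420,230,"s1.png",5);crop(p,150,170,330,340,"s1b.png",4)
    if n=="side": crop(p,200,130,360,290,"d1.png",4)
    for t in ["jig","watch_box","lid","turnbutton","turnbutton_knob","rest4","rest1","rest2","rest3","pebble_pot","shoehorn","desk_bin","clamp1","clamp1_handle"]:
        for r in regions_of(t,p)[:4]:
            if r["p"]<.3: continue
            m=r["mask"]
            if m.sum()<15: continue
            try: print(n,t,round(r["p"],2),r["box"],*top(w,m))
            except Exception as e: print(n,t,e)
E
```

```text
scene jig 0.89 [295.1, 134.2, 404.7, 230.8] 561 71 [522.8 239.5] [243.8 199. ] 84.7
scene watch_box 0.86 [165.7, 219.9, 284.7, 328.7] 118 169 [ 578.6 -247.7] [288.2   5.7] 88.0
scene lid 0.86 [183.6, 225.3, 283.6, 318.2] 363 187 [ 578.7 -249.3] [285.    9.1] 87.9
scene turnbutton 0.44 [198.3, 228.7, 221.0, 249.6] 21 107 [ 424.5 -193.7] [12.7 12.3] 88.1
scene turnbutton 0.33 [278.8, 297.2, 321.9, 342.2] 278 94 [ 755.5 -211.9] [101.6 104.9] 44.2
scene turnbutton_knob 0.49 [198.9, 227.6, 222.7, 251.1] 13 106 [ 425.4 -192. ] [ 9.9 13. ] 44.1
scene turnbutton_knob 0.43 [321.4, 147.3, 367.4, 181.4] 116 75 [515.8 242.8] [ 17.7 185.5] 81.1
scene rest4 0.87 [261.5, 196.7, 293.0, 221.1] 244 38 [448.5   9.6] [85.  40.6] 71.6
scene rest4 0.8 [353.3, 144.6, 380.0, 168.1] 116 52 [523.7 348.6] [81.4 40.5] 80.1
scene rest4 0.8 [379.1, 118.2, 391.0, 141.5] 137 39 [492.2 497.2] [39.2 85.7] 40.5
scene rest4 0.76 [228.1, 183.5, 256.2, 209.0] 213 38 [340.  -33.4] [83.6 45.2] 74.6
scene rest1 0.87 [261.5, 196.7, 293.0, 221.1] 244 38 [448.5   9.6] [85.  40.6] 71.6
scene rest1 0.8 [353.3, 144.6, 380.0, 168.
[... 6454 characters left out ...]
e_pot 0.68 [461.1, 292.8, 509.8, 399.6] 208 94 [ 759.5 -260.1] [46.5  9.5] 7.1
wrist pebble_pot 0.52 [206.3, 245.4, 358.4, 365.1] 130 90 [ 565.6 -149.3] [91.9  8. ] 84.8
wrist pebble_pot 0.47 [440.9, 98.7, 611.7, 238.8] 10501 101 [760.8  14.2] [118.   79.9] 79.1
wrist shoehorn 0.66 [487.1, 0.0, 517.5, 81.9] 1126 16 [744.4 141.2] [38. 76.] 1.1
wrist clamp1 0.88 [150.5, 4.6, 362.0, 50.2] 2597 75 [500.3 139.2] [ 15.  187.2] 82.0
wrist clamp1 0.3 [154.5, 0.0, 381.5, 110.6] 3796 73 [506.4 143.4] [ 33.7 196.5] 79.4
wrist clamp1_handle 0.5 [210.6, 241.0, 361.0, 370.1] 132 89 [ 565.6 -149.3] [91.9  8.4] 84.6
wrist clamp1_handle 0.31 [211.1, 327.8, 214.6, 340.1] 28 78 [ 429.6 -184.3] [ 4.7 10.5] 28.9
```

View pics/s1.png

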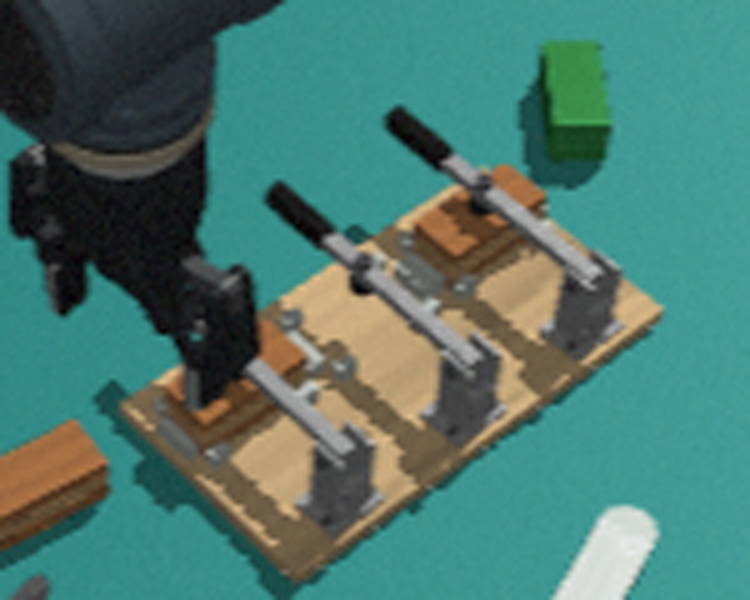

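View pics/d1.png

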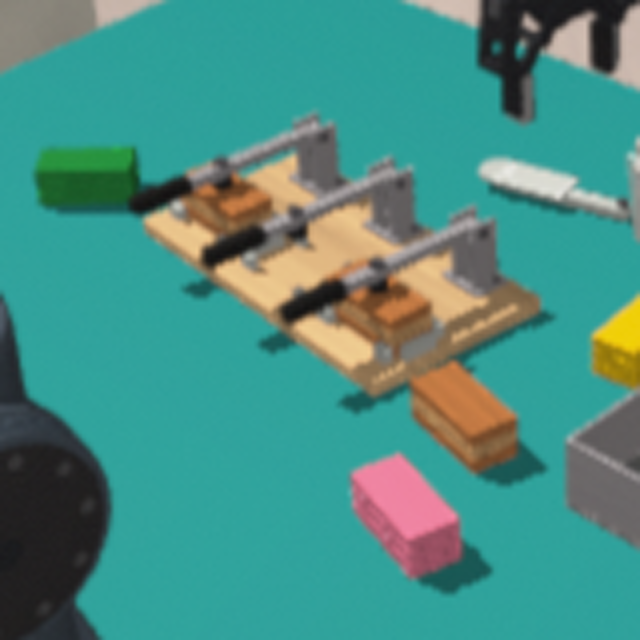

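View pics/s1b.png

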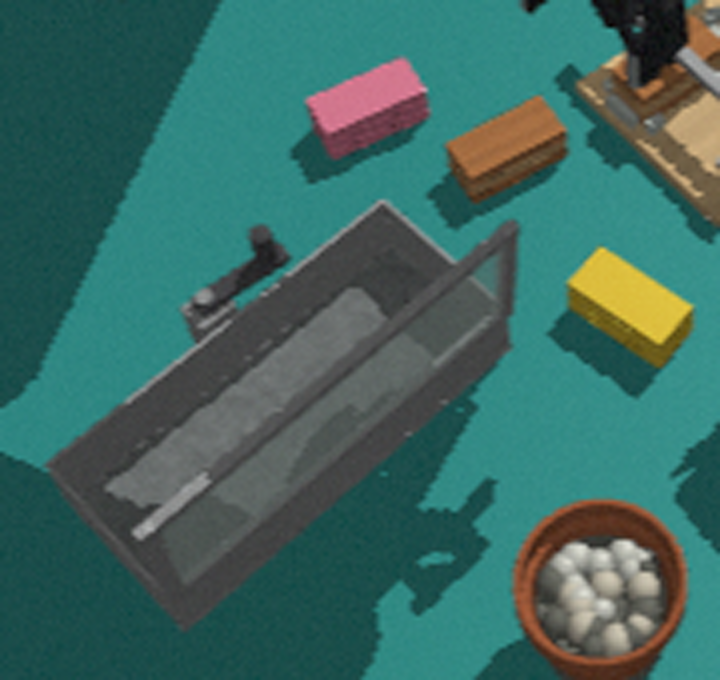

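```bash
python3 - <<'E'
from h import *
import cell
try: print(tcp_to_tips)
except Exception as e: print([x for x in dir(cell) if x[0]!='_'])
p=read_camera("side")
# box rim fit from side+scene
for n in ("scene","side","wrist"):
    p=read_camera(n);w=cloud(p)
    m=regions_of("watch_box",p)[0]["mask"]; m=cv2.dilate(m.astype(np.uint8),np.ones((5,5)))>0
    q=w[m];q=q[np.isfinite(q[:,0])];q=q[abs(q[:,2]-.06)<.003]
    c,s,a=cv2.minAreaRect((q[:,:2]*1000).astype(np.float32));print(n,len(q),c,s,a)
p=read_camera("wrist")
for X in ([.4337,.1481,.0745],[.405,.152,.0745]): print(proj(p,X))
E
python3 -m jog '[[40,-12,15,0,0.143],[40,-12,15,0,0.143],[40,-12,15,0,0.143],[40,-12,15,0,0.143],[40,-12,15,0,0.143],[40,-12,15,0,0.143],[40,-12,15,0,0.143],[40,-12,15,0,0.143],[40,-10,14,0,0.143],[40,-10,14,0,0.143],[40,0,0,-45,0]]' 20
```

```text
0.014
scene 303 (486.0963134765625, -244.4243621826172) (289.36712646484375, 160.98263549804688) 87.62598419189453
side 481 (591.1138916015625, -213.49440002441406) (434.3382873535156, 316.55255126953125) 19.688678741455078
wrist 840 (498.96405029296875, -165.6322784423828) (129.58837890625, 136.93861389160156) 87.69989013671875
(np.float64(180.77884002080728), np.float64(17.51584919911511))
(np.float64(146.95350421299872), np.float64(12.368175058350687))
time: 3.9
tool_pos: [0.4359, 0.1499, 0.2039]
eef_rot: [2.362, 2.064, 0.013]
wrist_force: [1.0, 0.3, -1.8]
opening: 0.0399
```

```bash
python3 - <<'E'
from h import *
p=read_camera("wrist");w=cloud(p)
cv2.imwrite("pics/w2.png",p["frame"])
for X in ([.4337,.1481,.0745],[.409,.152,.0745],[.461,.144,.0745],[.5,.1392,.0745]): print(proj(p,X))
g=p["frame"].max(2); m=(g<60)&(abs(w[...,2]-.0745)<.005)&(w[...,1]>.1)&(w[...,1]<.19)&(w[...,0]<.47)
q=w[m];print(len(q));print(cv2.minAreaRect((q[:,:2]*1000).astype(np.float32)))
E
```

```text
(np.float64(312.3010118502478), np.float64(191.6388491377762))
(np.float64(312.8985910639837), np.float64(163.52749789341522))
(np.float64(311.90887766833225), np.float64(220.87410016248253))
(np.float64(312.4950503552756), np.float64(259.5407232159182))
914
((433.8376159667969, 148.98617553710938), (13.676597595214844, 53.59013748168945), 82.69145202636719)
```

View pics/w2.png

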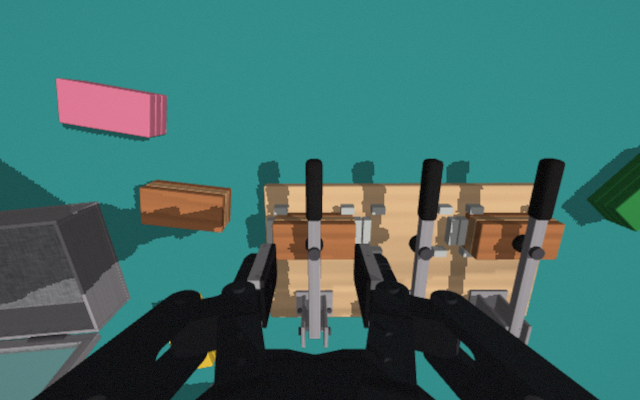

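```bash
python3 -m jog '[[40,0,0,-45,0],[40,0,0,-45,0],[40,0,0,-30,0],[40,0,0,-19,0],[40,0,0,0,0],[10,0,0,0,0],[10,0,0,0,0],[10,0,0,0,0],[10,0,0,0,0]]' 30
```

```text
time: 4.85
tool_pos: [0.4349, 0.1492, 0.0628]
eef_rot: [2.372, 2.059, 0.005]
wrist_force: [-0.8, 11.3, -1.5]
opening: 0.0148
```

```bash
python3 -m jog '[[10,1,0,19,0],[10,4,-0.5,19,0],[10,6,-1,18.5,0],[10,8,-1,17.5,0],[10,10,-1.5,16.5,0],[10,12,-1.5,15,0]]' 30
```

```text
time: 5.45
tool_pos: [0.4761, 0.1437, 0.1693]
eef_rot: [2.372, 2.059, 0.007]
wrist_force: [6.8, 10.2, -10.1]
opening: 0.0145
```

```bash
python3 -m jog '[[10,14,-2,13,0],[10,15.5,-2,11.5,0],[10,17,-2.5,9.5,0],[10,18,-2.5,7,0],[10,18.5,-2.5,5,0],[10,19,-2.5,2.5,0],[10,19,-2.5,0,0],[10,19,-2.5,-2,0],[10,5,-0.5,-1,0],[10,0,0,0,0]]' 30; python3 - <<'E'
from h import *
p=read_camera("side");crop(p,200,100,360,290,"d2.png",3)
E
```

```text
time: 6.45
tool_pos: [0.6209, 0.1244, 0.2145]
eef_rot: [2.372, 2.06, 0.006]
wrist_force: [1.6, 8.7, 1.7]
opening: 0.0146
```

View pics/d2.png

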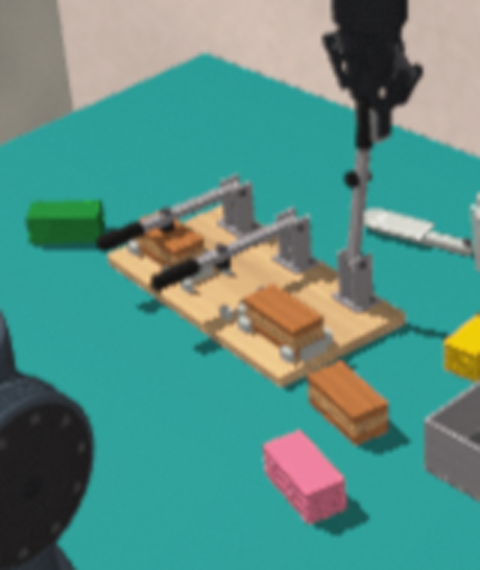

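```bash
python3 -m jog '[[45,0,0,0,0],[45,0,0,0,0],[45,0,0,0,0],[45,0,0,25,0],[45,0,0,40,0],[45,-20,10,10,0],[45,-35,26,0,0],[45,-38,30,0,0],[45,-40,31,0,0],[45,-40,31,-30,0],[45,0,0,-45,0],[45,0,0,-20,0],[45,0,0,0,0]]' 30; python3 - <<'E'
from h import *
p=read_camera("wrist");w=cloud(p)
cv2.imwrite("pics/w3.png",p["frame"])
g=p["frame"].max(2); m=(g<60)&(abs(w[...,2]-.0745)<.005)&(abs(w[...,1]-.252)<.04)&(w[...,0]<.485)
q=w[m];print(len(q));print(cv2.minAreaRect((q[:,:2]*1000).astype(np.float32)))
E
```

```text
time: 7.8
tool_pos: [0.4521, 0.2455, 0.1948]
eef_rot: [-2.371, -2.059, 0.007]
wrist_force: [0.0, 0.6, -0.1]
opening: 0.0451
983
((447.2586975097656, 253.53817749023438), (13.75949764251709, 53.248043060302734), 82.05931091308594)
```

View pics/w3.png

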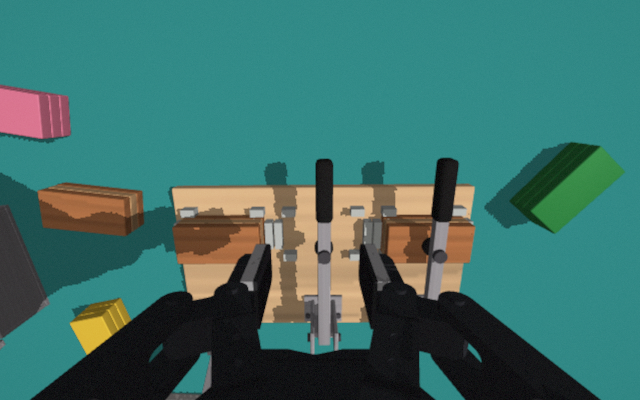

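```bash
python3 -m jog '[[40,-5,7.5,-20,0],[40,0,0,-40,0],[40,0,0,-40,0],[40,0,0,-25,0],[40,0,0,-8,0],[40,0,0,0,0],[10,0,0,0,0],[10,0,0,0,0],[10,0,0,0,0],[10,0,0,0,0],[10,1,0,19,0],[10,4,-0.5,19,0],[10,6,-1,18.5,0],[10,8,-1,17.5,0],[10,10,-1.5,16.5,0],[10,12,-1.5,15,0]]' 30
```

```text
time: 9.45
tool_pos: [0.49, 0.2479, 0.1711]
eef_rot: [2.371, 2.06, 0.002]
wrist_force: [5.5, 0.1, -7.9]
opening: 0.0145
```

```bash
python3 -m jog '[[10,14,-2,13,0],[10,15.5,-2,11.5,0],[10,17,-2.5,9.5,0],[10,18,-2.5,7,0],[10,18.5,-2.5,5,0],[10,19,-2.5,2.5,0],[10,19,-2.5,0,0],[10,19,-2.5,-2,0],[10,8,-0.5,-2,0],[10,0,0,0,0]]' 30; python3 - <<'E'
from h import *
p=read_camera("side");crop(p,200,100,360,290,"d3.png",3)
E
```

```text
time: 10.45
tool_pos: [0.6386, 0.2281, 0.2155]
eef_rot: [2.372, 2.058, 0.003]
wrist_force: [-0.3, -1.7, 5.1]
opening: 0.0145
```

View pics/d3.png

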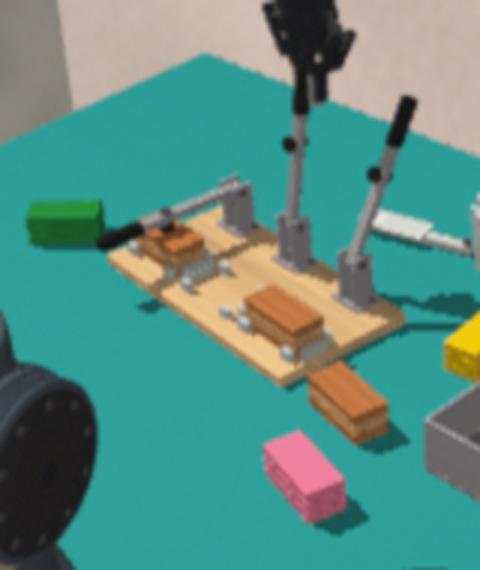

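```bash
python3 -m jog '[[45,0,0,0,0],[45,0,0,0,0],[45,0,0,0,0],[45,0,0,25,0],[45,0,0,40,0],[45,-20,10,10,0],[45,-35,27,0,0],[45,-39,30,0,0],[45,-41,31,0,0],[45,-41,31,-30,0],[45,0,0,-45,0],[45,0,0,-20,0],[45,0,0,0,0]]' 30; python3 - <<'E'
from h import *
p=read_camera("wrist");w=cloud(p)
cv2.imwrite("pics/w4.png",p["frame"])
g=p["frame"].max(2); m=(g<60)&(abs(w[...,2]-.0745)<.005)&(abs(w[...,1]-.356)<.04)&(w[...,0]<.5)
q=w[m];print(len(q));print(cv2.minAreaRect((q[:,:2]*1000).astype(np.float32)))
E
```

```text
time: 11.8
tool_pos: [0.4676, 0.3512, 0.196]
eef_rot: [-2.371, -2.06, 0.008]
wrist_force: [0.3, -1.0, 0.3]
opening: 0.0453
983
((461.9708557128906, 357.5008850097656), (13.780784606933594, 54.083106994628906), 81.97277069091797)
```

View pics/w4.png

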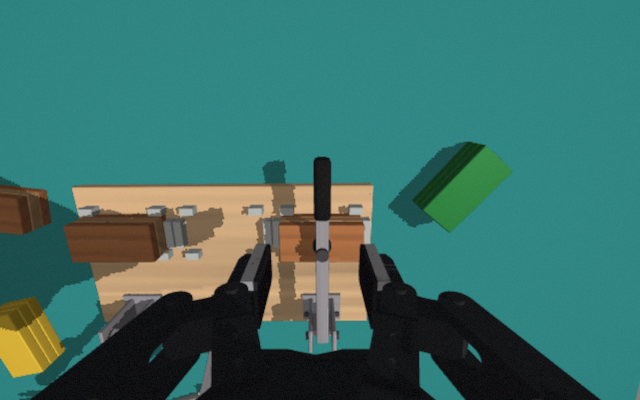

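```bash
python3 -m jog '[[40,-5.5,6,-20,0],[40,0,0,-40,0],[40,0,0,-40,0],[40,0,0,-25,0],[40,0,0,-9,0],[40,0,0,0,0],[10,0,0,0,0],[10,0,0,0,0],[10,0,0,0,0],[10,0,0,0,0],[10,1,0,19,0],[10,4,-0.5,19,0],[10,6,-1,18.5,0],[10,8,-1,17.5,0],[10,10,-1.5,16.5,0],[10,12,-1.5,15,0]]' 30
```

```text
time: 13.45
tool_pos: [0.5052, 0.3519, 0.1718]
eef_rot: [2.371, 2.06, 0.002]
wrist_force: [5.6, -2.5, -10.4]
opening: 0.0139
```

```bash
python3 -m jog '[[10,14,-2,13,0],[10,15.5,-2,11.5,0],[10,17,-2.5,9.5,0],[10,18,-2.5,7,0],[10,18.5,-2.5,5,0],[10,19,-2.5,2.5,0],[10,19,-2.5,0,0],[10,19,-2.5,-2,0],[10,8,-0.5,-2,0],[10,0,0,0,0]]' 30; python3 - <<'E'
from h import *
p=read_camera("side");crop(p,200,80,360,270,"d4.png",3)
E
```

```text
time: 14.45
tool_pos: [0.6537, 0.3321, 0.2161]
eef_rot: [2.372, 2.058, 0.002]
wrist_force: [0.4, -4.7, 4.5]
opening: 0.0147
```

View pics/d4.png

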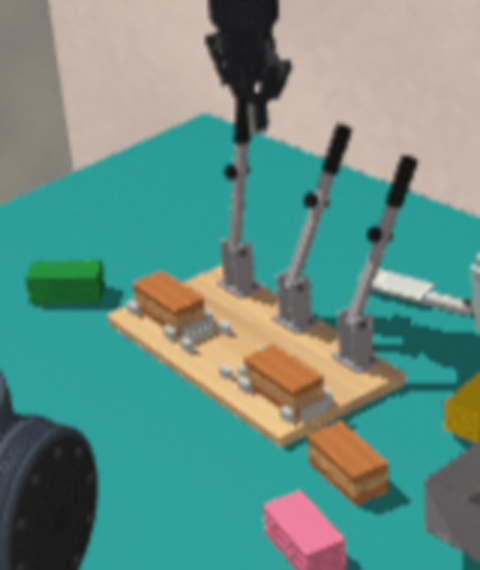

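```bash
python3 -m jog '[[45,0,0,0,0],[45,0,0,0,0],[45,0,0,0,0],[45,0,0,25,0],[45,0,0,40,0],[45,-12,1.5,10,0],[70,-12,1.5,0,-0.143],[70,-12,1.5,0,-0.143],[70,-12,1.5,0,-0.143],[70,-12,1.5,0,-0.143],[70,-12,1.5,0,-0.143],[70,-12,1.5,0,-0.143],[70,-12,1.5,0,-0.143],[70,-12,1.5,0,-0.143],[70,-12,1.5,0,-0.143],[70,-12,2,-30,-0.143],[70,0,0,-30,-0.141],[70,0,0,0,0]]' 30; python3 - <<'E'
from h import *
p=read_camera("wrist");w=cloud(p)
cv2.imwrite("pics/w5.png",p["frame"])
for r in regions_of("rest1",p)[:5]:
    print(round(r["p"],2),r["box"],*top(w,r["mask"]))
p=read_camera("side");crop(p,200,80,360,270,"d5.png",3)
E
```

```text
time: 16.3
tool_pos: [0.5185, 0.349, 0.2259]
eef_rot: [3.13, -0.224, -0.009]
wrist_force: [0.6, -0.4, 0.3]
opening: 0.0699
0.92 [302.0, 300.1, 334.8, 355.9] 1157 51 [495.4 156.5] [54.4 39. ] 83.0
0.74 [217.9, 0.0, 311.7, 78.6] 3808 37 [491.8 496.7] [40.  83.6] 42.8
0.63 [300.1, 136.4, 342.1, 221.4] 3044 51 [521.8 349.2] [82.8 40. ] 82.4
```

View pics/w5.png

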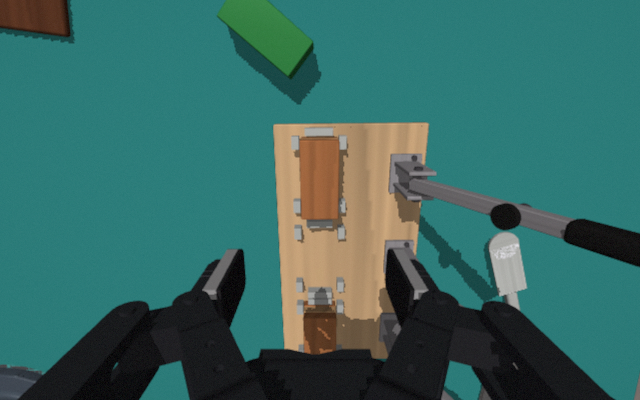

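View pics/d5.png

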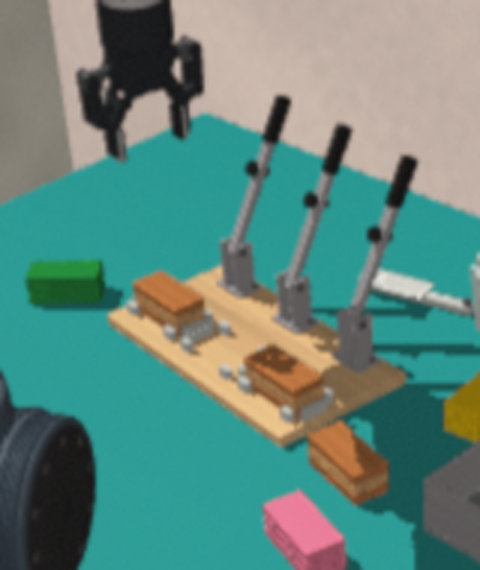

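```bash
python3 -m jog '[[65,3.5,0,-30,0],[65,0,0,-45,0],[65,0,0,-45,0],[65,0,0,-40,0],[65,0,0,-20,0],[65,0,0,-12,0],[65,0,0,0,0],[30,0,0,0,0],[30,0,0,0,0],[30,0,0,0,0],[30,0,0,0,0]]' 50
```

```text
time: 17.55
tool_pos: [0.5235, 0.3504, 0.0395]
eef_rot: [-3.133, 0.22, 0.001]
wrist_force: [-8.5, 2.4, 7.8]
opening: 0.0392
```

```bash
python3 -m jog '[[30,0,0,20,0],[30,0,0,40,0],[30,0,0,45,0],[30,0,0,45,0],[30,-2,-20,0,0.14],[30,-3,-40,0,0.14],[30,-3,-40,0,0.14],[30,-3,-40,0,0.14],[30,-3,-40,0,0.14],[30,-3,-40,0,0.14],[30,-3,-40,0,0.14],[30,-3,-40,0,0.14],[30,-3,-40,0,0.14],[30,-3,-40,0,0.14],[30,-3,-40,0,0.14],[30,-3,-40,0,0.14],[30,-3,-40,0,0],[30,-3,-40,0,0],[30,0,-20,0,0],[30,0,0,0,0]]' 50
python3 - <<'E'
from h import *
p=read_camera("wrist");cv2.imwrite("pics/w6.png",p["frame"])
p=read_camera("side");w=cloud(p)
cv2.imwrite("pics/d6.png",p["frame"])
E
```

```text
time: 19.55
tool_pos: [0.4833, -0.2123, 0.1889]
eef_rot: [2.259, 2.18, 0.001]
wrist_force: [0.2, 1.1, -1.1]
opening: 0.039
```

View pics/w6.png

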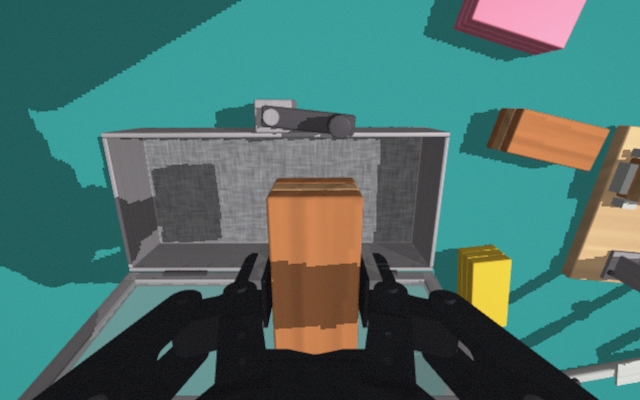

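View pics/d6.png

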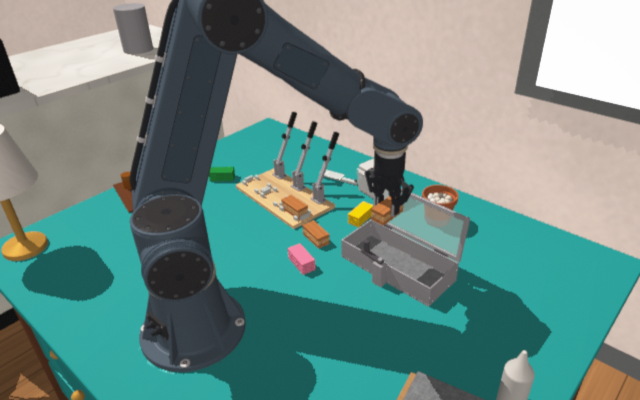

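```bash
python3 - <<'E'
from h import *
p=read_camera("wrist");w=cloud(p)
m=(abs(w[...,2]-.06)<.0025)
m[:, :95]=0; m[:,455:]=0; m[285:]=0; m[:125]=0
q=w[m];q=q[np.isfinite(q[:,0])]
print(len(q),cv2.minAreaRect((q[:,:2]*1000).astype(np.float32)))
print(q[:,:2].min(0),q[:,:2].max(0))
def ray(u,v,z):
    d=np.array([(u-p["cx"])/p["fx"],(v-p["cy"])/p["fy"],1]);R=np.asarray(p["R"]);C=-R.T@p["t"];d=R.T@d
    return (C+d*(z-C[2])/d[2])[:2]*1000
for u,v in((103,134),(449,132),(128,270),(437,268)): print(ray(u,v,.06))
# held rest
m=np.zeros(w.shape[:2],bool);m[190:350,265:365]=1
print(top(w,m))
# knob
m=(abs(w[...,2]-.107)<.005);m[:100]=0;m[145:]=0;m[:,:240]=0;m[:,370:]=0
q=w[m];print(len(q),cv2.minAreaRect((q[:,:2]*1000).astype(np.float32)))
for r in regions_of("turnbutton",p)[:2]: print(r["p"],r["box"],top(w,r["mask"]))
E
```

```text
3941 ((493.0487060546875, -246.75938415527344), (290.6663513183594, 132.8082733154297), 88.15040588378906)
[ 0.42379161 -0.39347755] [ 0.56403077 -0.09996299]
[ 424.67289157 -383.82033705]
[432.45960704 -97.65590829]
[ 551.64445753 -390.52867336]
[559.02934415 -96.63855617]
(14034, 200, array([ 481.1, -210.2]), array([43.7, 77.5]), 87.5)
446 ((422.16314697265625, -194.46124267578125), (15.370355606079102, 15.114377975463867), 62.619075775146484)
0.8 [259.6, 103.2, 351.8, 140.0] (442, 110, array([ 422.2, -194.5]), array([15.3, 15.1]), 62.6)
0.19 [265.3, 180.1, 364.5, 356.1] (13762, 200, array([ 482.1, -210.5]), array([40.5, 79.6]), 88.4)
```

```bash
python3 -m jog '[[30,3,-40,0,0],[30,4,-40,0,0],[30,0,-40,-15,0],[30,0,0,-40,0],[30,0,0,-40,0],[30,0,0,-30,0],[30,0,0,-18,0],[30,0,0,-10,0],[30,0,0,0,0],[30,0,0,0,0]]' 50
```

```text
time: 20.75
tool_pos: [0.4909, -0.3298, 0.0356]
eef_rot: [2.256, 2.184, 0.0]
wrist_force: [0.7, -0.4, -0.4]
opening: 0.0391
```

```bash
python3 -m jog '[[30,0,0,-4,0],[30,0,0,-2,0],[30,0,0,0,0]]' 50; python3 -m jog '[[56,0,0,0,0],[56,0,0,0,0],[56,0,0,0,0],[56,0,0,20,0],[56,0,0,45,0],[56,0,0,45,0],[56,0,0,40,0],[56,0,0,0,0]]' 50
python3 - <<'E'
from h import *
p=read_camera("wrist");cv2.imwrite("pics/w7.png",p["frame"]);w=cloud(p)
for r in regions_of("rest1",p)[:5]: print(round(r["p"],2),r["box"],*top(w,r["mask"]))
E
```

```text
time: 21.05
tool_pos: [0.4906, -0.3301, 0.0296]
eef_rot: [2.257, 2.183, 0.0]
wrist_force: [-0.7, 2.2, 6.4]
opening: 0.0386
time: 21.85
tool_pos: [0.4921, -0.3314, 0.1842]
eef_rot: [2.252, 2.178, 0.002]
wrist_force: [-0.4, -0.2, -0.5]
opening: 0.0563
0.94 [591.1, 0.5, 639.1, 25.4] 118 29 [348.3 -72.9] [19.7  2.3] 70.9
0.92 [612.2, 93.7, 639.9, 143.1] 158 22 [447.3 -33.7] [23.2 10.1] 9.8
0.83 [295.8, 141.1, 340.2, 234.0] 3720 41 [ 492.6 -330.8] [40.  84.4] 88.7
0.77 [567.3, 237.7, 633.0, 311.5] 1853 37 [601.8 -30.7] [69.5 41.7] 5.5
```

View pics/w7.png

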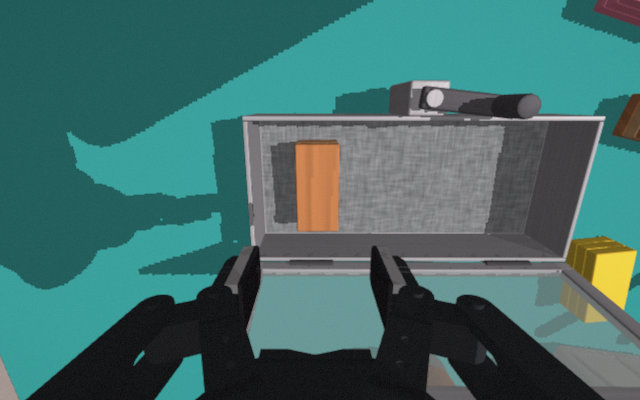

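```bash
python3 -m jog '[[56,0,20,20,0],[56,0,39,20,-0.14],[70,0,40,0,-0.14],[70,0,40,0,-0.14],[70,0,40,0,-0.14],[70,0,40,0,-0.14],[70,0,40,0,-0.14],[70,0,40,0,-0.14],[70,0,40,0,-0.14],[70,0,40,0,-0.14],[70,0,40,0,-0.14],[70,0,40,0,-0.14],[70,0,12,0,-0.14],[70,0,0,0,0],[70,0,0,0,0]]' 50
python3 - <<'E'
from h import *
p=read_camera("wrist");cv2.imwrite("pics/w8.png",p["frame"]);w=cloud(p)
for r in regions_of("rest3",p)[:5]: print(round(r["p"],2),r["box"],*top(w,r["mask"]))
E
```

```text
time: 23.45
tool_pos: [0.4898, 0.1398, 0.2175]
eef_rot: [3.134, -0.212, -0.003]
wrist_force: [-0.2, -0.4, 0.2]
opening: 0.0701
0.94 [298.8, 133.5, 338.2, 223.3] 3208 51 [493.5 141. ] [83.6 40. ] 82.4
0.64 [431.5, 270.5, 466.1, 308.8] 361 37 [633.6 -22.5] [32.2 31.2] 5.1
0.59 [271.7, 246.8, 316.3, 324.6] 2113 37 [446.3   9.3] [85.5 39.9] 75.5
```

View pics/w8.png

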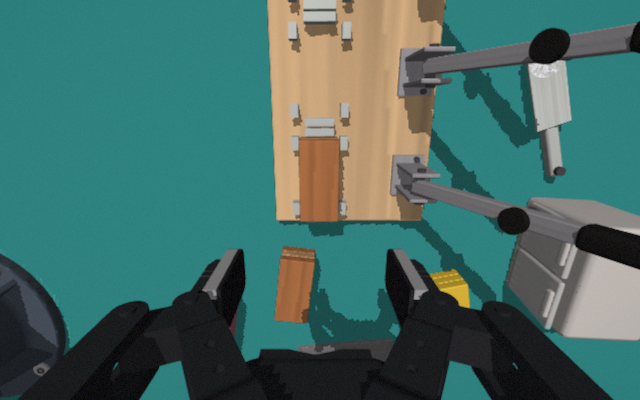

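```bash
python3 -m jog '[[65,3.5,1,-30,0],[65,0,0,-45,0],[65,0,0,-45,0],[65,0,0,-33,0],[65,0,0,-20,0],[65,0,0,-13,0],[65,0,0,0,0],[30,0,0,0,0],[30,0,0,0,0],[30,0,0,0,0],[30,0,0,0,0]]' 50;python3 -m jog '[[30,0,0,20,0],[30,0,0,40,0],[30,0,0,45,0],[30,0,0,45,0],[30,0,0,0,0]]' 50
```

```text
time: 24.65
tool_pos: [0.4945, 0.1414, 0.0339]
eef_rot: [-3.134, 0.219, -0.004]
wrist_force: [-0.3, -1.4, 6.9]
opening: 0.0395
time: 25.15
tool_pos: [0.4963, 0.1419, 0.1887]
eef_rot: [-3.131, 0.218, -0.016]
wrist_force: [0.4, -0.2, -1.5]
opening: 0.039
```

```bash
python3 -m jog '[[30,0,-20,0,0.14],[30,0,-33,0,0.14],[30,0,-33,0,0.14],[30,-1,-33,0,0.14],[30,0,-33,0,0.14],[30,0,-33,0,0.14],[30,-1,-33,0,0.14],[30,0,-33,0,0.14],[30,-1,-33,0,0.14],[30,0,-33,0,0.14],[30,-1,-33,0,0.14],[30,0,-33,0,0.14],[30,0,-6,0,0],[30,0,0,0,0]]' 50
python3 - <<'E'
from h import *
p=read_camera("wrist");cv2.imwrite("pics/w9.png",p["frame"]);w=cloud(p)
m=np.zeros(w.shape[:2],bool);m[190:350,265:365]=1
print(top(w,m))
E
```

```text
time: 26.55
tool_pos: [0.4894, -0.2482, 0.1823]
eef_rot: [-2.259, -2.183, 0.0]
wrist_force: [0.1, 0.5, -0.7]
opening: 0.0394
(14695, 199, array([ 483.7, -248.3]), array([42. , 73.2]), 87.6)
```

View pics/w9.png

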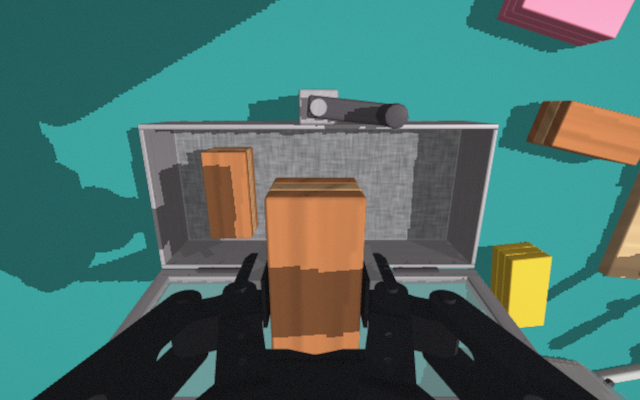

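```bash
python3 -m jog '[[30,2,1,-25,0],[30,0,0,-40,0],[30,0,0,-40,0],[30,0,0,-30,0],[30,0,0,-13,0],[30,0,0,-6,0],[30,0,0,0,0],[30,0,0,0,0]]' 50
```

```text
time: 27.4
tool_pos: [0.4925, -0.2469, 0.0299]
eef_rot: [2.254, 2.186, 0.001]
wrist_force: [0.5, -1.0, 0.7]
opening: 0.0392
```

```bash
python3 -m jog '[[30,0,0,-4,0],[30,0,0,-2,0],[30,0,0,0,0]]' 50; python3 -m jog '[[56,0,0,0,0],[56,0,0,0,0],[56,0,0,0,0],[56,0,0,20,0],[56,0,0,45,0],[56,0,0,45,0],[56,0,0,50,0],[56,0,0,0,0]]' 50
python3 - <<'E'
from h import *
p=read_camera("wrist");cv2.imwrite("pics/w10.png",p["frame"]);w=cloud(p)
for r in regions_of("rest1",p)[:6]: print(round(r["p"],2),r["box"],*top(w,r["mask"]))
E
```

```text
time: 27.7
tool_pos: [0.4922, -0.2469, 0.0239]
eef_rot: [2.254, 2.186, 0.001]
wrist_force: [-3.1, 0.5, 12.2]
opening: 0.0392
time: 28.5
tool_pos: [0.4941, -0.2481, 0.1888]
eef_rot: [2.248, 2.18, 0.004]
wrist_force: [0.1, -0.3, -1.0]
opening: 0.0561
0.87 [523.7, 92.8, 640.0, 162.6] 4093 37 [446.5   8.5] [86.4 40.2] 75.6
0.83 [496.3, 0.0, 630.4, 39.1] 2118 37 [357.1 -38.5] [87.  23.5] 87.8
0.8 [294.7, 133.7, 339.8, 227.8] 3674 41 [ 492.5 -247.6] [40.1 83.9] 88.4
0.74 [486.1, 237.0, 545.6, 323.4] 2568 37 [609.6 -30.5] [84.8 40.6] 4.7
0.66 [203.1, 140.2, 261.2, 233.0] 3630 41 [ 492.4 -330.7] [40.3 83.5] 88.5
```

View pics/w10.png

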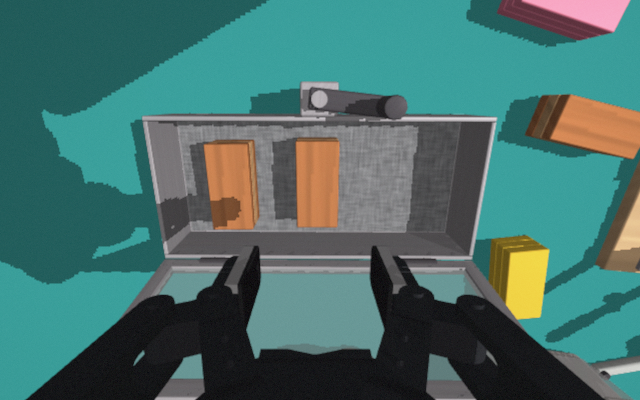

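```bash
python3 -m jog '[[56,-3,15,20,-0.138],[56,-3,20,10,-0.138],[70,-4,20,0,-0.138],[70,-4,20,0,-0.138],[70,-4,20,0,-0.138],[70,-4,20,0,-0.138],[70,-4,20,0,-0.138],[70,-4,20,0,-0.138],[70,-4,20,0,-0.138],[70,-4,20,0,-0.138],[70,-4,20,0,-0.138],[70,-3,21,0,-0.138],[70,-3,21,0,-0.138],[70,0,0,0,0],[70,0,0,0,0]]' 50
python3 - <<'E'
from h import *
p=read_camera("wrist");cv2.imwrite("pics/w11.png",p["frame"]);w=cloud(p)
for r in regions_of("rest4",p)[:5]: print(round(r["p"],2),r["box"],*top(w,r["mask"]))
E
```

```text
time: 30.1
tool_pos: [0.4433, 0.0103, 0.2116]
eef_rot: [3.117, -0.391, -0.003]
wrist_force: [0.4, -0.4, 0.2]
opening: 0.0701
0.88 [297.1, 137.3, 338.8, 221.4] 3044 37 [446.3   9.4] [83.8 39.5] 75.2
0.88 [209.4, 198.3, 253.8, 278.6] 1870 37 [338.5 -34.9] [84.5 40.7] 72.7
0.82 [441.9, 377.2, 457.1, 400.0] 154 41 [ 540.8 -303.2] [16.  18.9] 78.0
0.78 [367.4, 333.2, 396.5, 361.2] 73 35 [ 467.5 -227.1] [ 2.6 21. ] 89.4
```

View pics/w11.png

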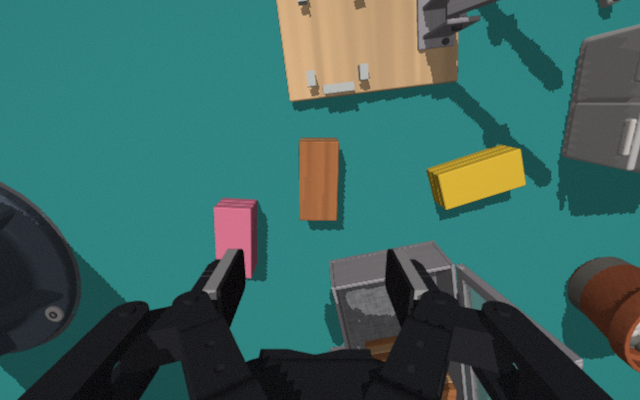

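```bash
python3 -m jog '[[65,3,-1,-35,0],[65,0,0,-45,0],[65,0,0,-45,0],[65,0,0,-35,0],[65,0,0,-20,0],[65,0,0,-10,0],[65,0,0,0,0],[30,0,0,0,0],[30,0,0,0,0],[30,0,0,0,0],[30,0,0,0,0]]' 50;python3 -m jog '[[30,0,0,20,0],[30,0,0,40,0],[30,0,0,45,0],[30,0,0,50,0],[30,0,0,0,0]]' 50
```

```text
time: 31.3
tool_pos: [0.4475, 0.0092, 0.0238]
eef_rot: [3.116, -0.397, 0.004]
wrist_force: [-1.3, -1.6, 7.9]
opening: 0.0393
time: 31.8
tool_pos: [0.4494, 0.0092, 0.1838]
eef_rot: [-3.116, 0.397, -0.017]
wrist_force: [1.1, 0.2, -1.4]
opening: 0.0395
```

```bash
python3 -m jog '[[30,3,-8,0,0.138],[30,3,-14,0,0.138],[30,3,-14,0,0.138],[30,4,-14,0,0.138],[30,4,-14,0,0.138],[30,4,-14,0,0.138],[30,4,-14,0,0.138],[30,4,-14,0,0.138],[30,4,-14,0,0.138],[30,4,-14,0,0.138],[30,4,-14,0,0.138],[30,3,-14,0,0.138],[30,2,-9,0,0.138],[30,0,0,0,0]]' 50
python3 - <<'E'
from h import *
p=read_camera("wrist");cv2.imwrite("pics/w12.png",p["frame"]);w=cloud(p)
m=np.zeros(w.shape[:2],bool);m[190:350,265:365]=1
print(top(w,m))
E
```

```text
time: 33.2
tool_pos: [0.4927, -0.1624, 0.1777]
eef_rot: [2.253, 2.189, 0.0]
wrist_force: [1.0, 0.4, 0.4]
opening: 0.0387
(14608, 191, array([ 488.8, -162.7]), array([43.2, 77.7]), 88.2)
```

View pics/w12.png

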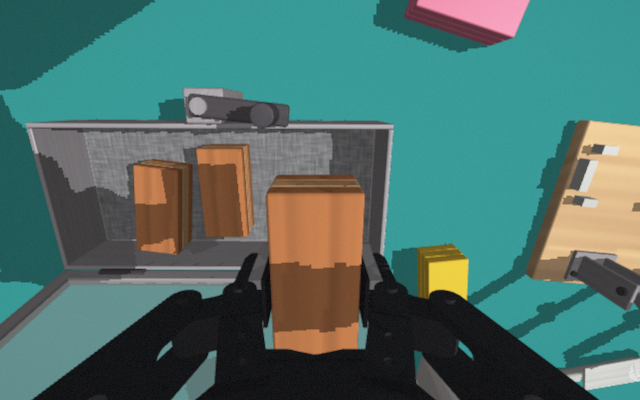

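```bash
python3 -m jog '[[30,2,0.5,-25,0],[30,0,0,-40,0],[30,0,0,-40,0],[30,0,0,-25,0],[30,0,0,-12,0],[30,0,0,-4,0],[30,0,0,0,0],[30,0,0,0,0]]' 50;python3 -m jog '[[30,0,0,-3,0],[30,0,0,-2,0],[30,0,0,0,0]]' 50; 
```

```text
time: 34.05
tool_pos: [0.4954, -0.1614, 0.0328]
eef_rot: [2.254, 2.185, 0.001]
wrist_force: [-1.1, 0.5, -1.4]
opening: 0.0391
time: 34.35
tool_pos: [0.4952, -0.1614, 0.0278]
eef_rot: [2.254, 2.186, 0.001]
wrist_force: [-2.8, 1.7, 13.4]
opening: 0.0389
```

```bash
python3 -m jog '[[56,0,0,0,0],[56,0,0,0,0],[56,0,0,0,0],[56,0,0,20,0],[56,0,0,45,0],[56,0,0,45,0],[56,-10,-30,50,0],[56,-10,-30,20,0],[56,-10,-30,20,0],[56,0,0,20,0],[56,0,0,0,0]]' 50
python3 - <<'E'
from h import *
p=read_camera("wrist");cv2.imwrite("pics/w13.png",p["frame"]);w=cloud(p)
for r in regions_of("rest1",p)[:7]: print(round(r["p"],2),r["box"],*top(w,r["mask"]))
p=read_camera("side");crop(p,180,80,500,320,"d13.png",2.5)
E
```

```text
time: 35.45
tool_pos: [0.4668, -0.2477, 0.241]
eef_rot: [2.254, 2.183, 0.001]
wrist_force: [1.2, -0.3, 0.6]
opening: 0.056
0.95 [462.3, 240.1, 510.4, 311.0] 1727 37 [609.5 -30.5] [84.9 41. ] 4.9
0.85 [461.5, 6.5, 574.5, 76.6] 3845 37 [339.4 -35.8] [84.9 40.3] 72.7
0.77 [244.2, 168.6, 285.7, 250.2] 2384 41 [ 508.3 -310.9] [39.9 86.3] 80.9
0.72 [301.0, 155.5, 334.4, 234.4] 2465 41 [ 492.6 -247.6] [39.7 83.8] 87.8
0.55 [365.7, 157.4, 413.2, 232.7] 2516 41 [ 494.9 -162.2] [40.2 83.9] 88.4
```

View pics/w13.png

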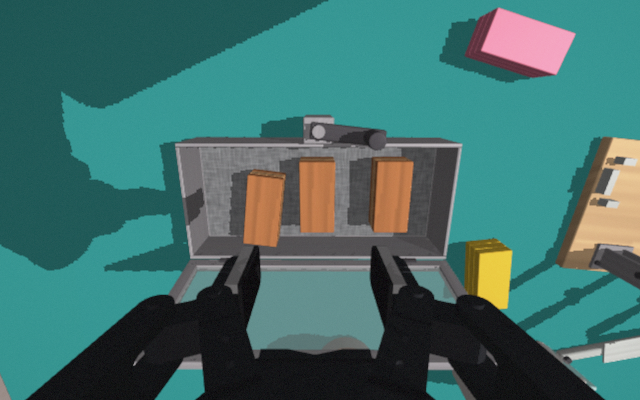

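View pics/d13.png

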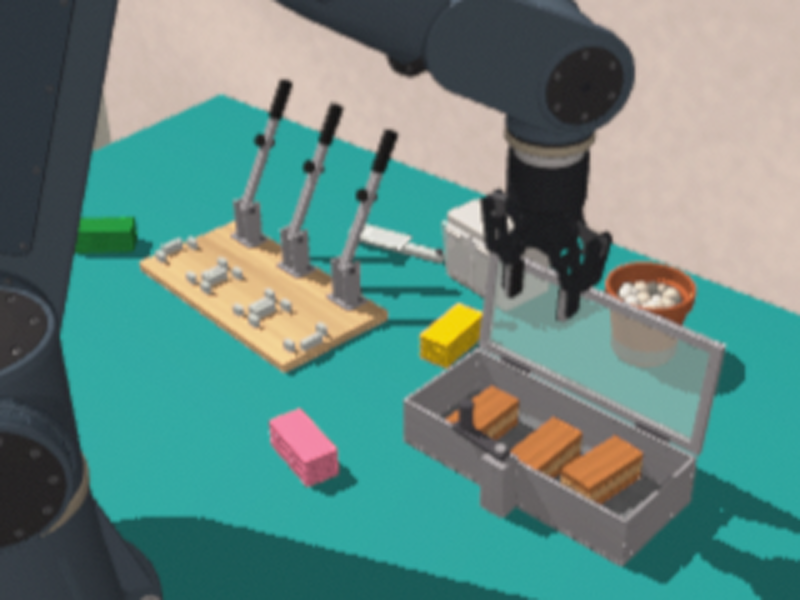

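```bash
python3 -m jog '[[0,-6,27,0,0],[0,-6,26,0,0],[0,0,0,-40,0],[0,0,0,-45,0],[0,0,0,-35,0],[0,0,0,-20,0],[0,0,0,0,0],[0,-5,0,0,0],[0,-5,0,0,0],[0,0,0,0,0]]' 30
python3 - <<'E'
from h import *
p=read_camera("wrist");cv2.imwrite("pics/w14.png",p["frame"]);w=cloud(p)
for r in regions_of("turnbutton_knob",p)[:2]: print(round(r["p"],2),r["box"],*top(w,r["mask"]))
p=read_camera("side");w=cloud(p);crop(p,320,180,480,310,"d14.png",5)
E
```

```text
time: 36.6
tool_pos: [0.444, -0.1936, 0.0998]
eef_rot: [2.254, 2.186, 0.0]
wrist_force: [-0.6, 0.3, -1.1]
opening: -0.0
0.73 [200.6, 189.8, 339.3, 256.1] 1015 110 [ 421.3 -194.1] [15.4 15.1] 17.1
0.34 [607.6, 291.7, 639.0, 376.6] 838 15 [580.1  75.4] [59.8 20. ] 12.9
```

View pics/w14.png

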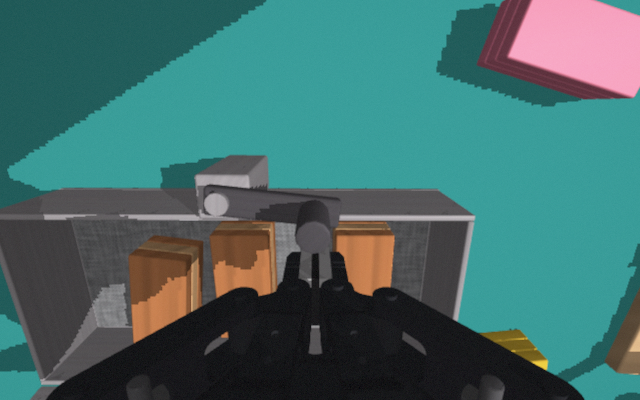

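View pics/d14.png

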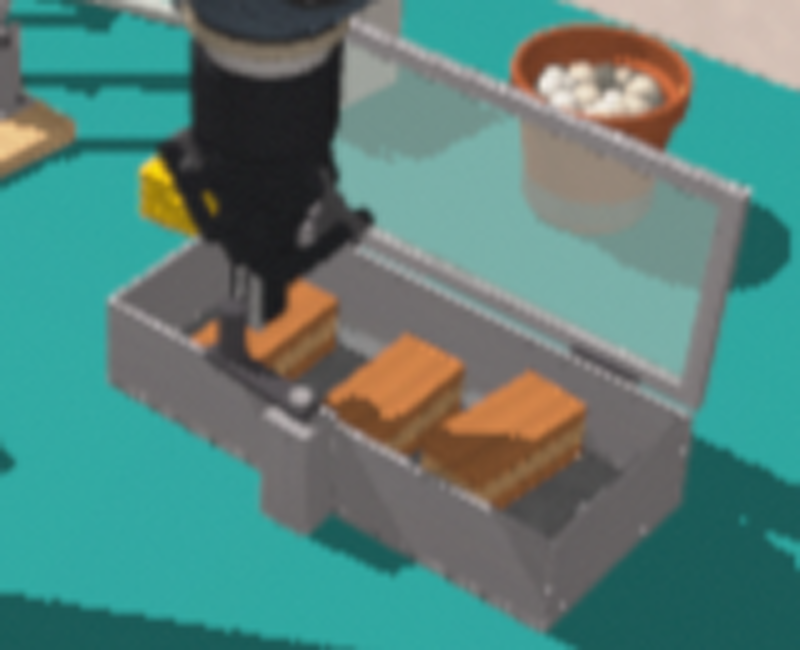

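```bash
python3 -m jog '[[0,-4,0,0,0],[0,-3,0,0,0],[0,-2,0,0,0],[0,0,0,0,0]]' 30
python3 - <<'E'
from h import *
p=read_camera("wrist");cv2.imwrite("pics/w15.png",p["frame"]);w=cloud(p)
for r in regions_of("turnbutton_knob",p)[:1]: print(round(r["p"],2),r["box"],*top(w,r["mask"]))
E
```

```text
time: 37.15
tool_pos: [0.4354, -0.1936, 0.099]
eef_rot: [2.255, 2.187, 0.001]
wrist_force: [2.8, 1.6, 0.5]
opening: -0.0003
0.87 [199.6, 202.3, 340.2, 261.5] 1030 110 [ 416.8 -193.8] [15.4 16.6] 72.8
```

View pics/w15.png

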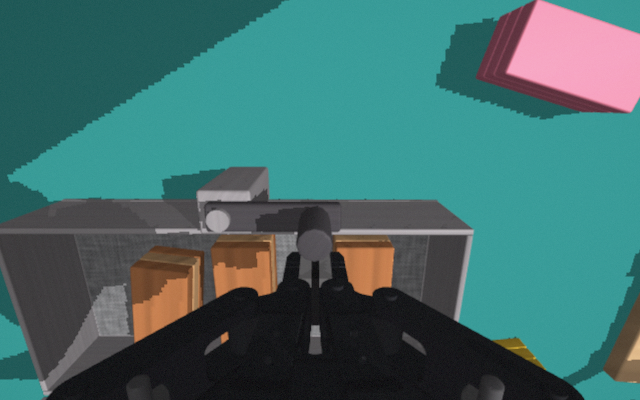

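```bash
python3 -m jog '[[0,10,0,0,0],[0,0,0,45,0],[0,0,0,50,0],[0,0,0,45,0],[0,20,-14,15,0],[0,40,-14,0,0],[0,40,-14,0,0],[0,40,-14,0,0],[0,37,0,0,0],[0,0,0,0,0],[0,0,0,-45,0],[0,0,0,-35,0],[0,0,0,0,0]]' 30
python3 - <<'E'
from h import *
p=read_camera("side");w=cloud(p);crop(p,320,100,520,310,"d16.png",3.5)
r=regions_of("lid",p)[0];print(r["p"],top(w,r["mask"]))
E
```

```text
time: 38.55
tool_pos: [0.6199, -0.2484, 0.1688]
eef_rot: [-2.249, -2.182, 0.005]
wrist_force: [-1.3, 1.2, -0.0]
opening: 0.0
0.85 (250, 180, array([ 573.6, -252. ]), array([289.2,  13.9]), 88.9)
```

View pics/d16.png

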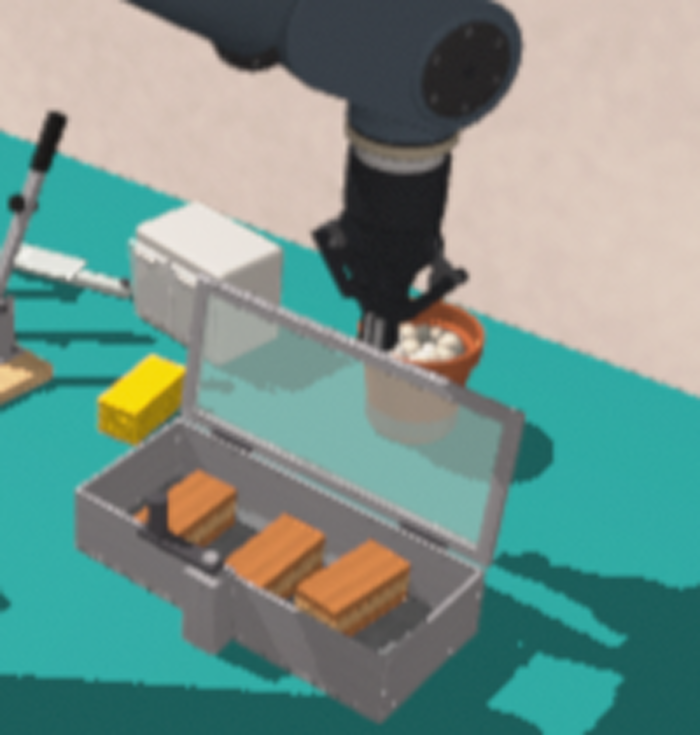

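```bash
python3 -m jog '[[0,-10,0,2,0],[0,-10,0,2,0],[0,-10,0,1,0],[0,-10,0,0,0],[0,-10,1,0,0],[0,-10,0,0,0],[0,-10,1,-2,0],[0,-10,0,-2,0],[0,-9.5,0,-4,0],[0,-9.5,1,-4,0],[0,-8,0,-5.5,0],[0,-8,0,-5.5,0],[0,0,0,0,0]]' 30
python3 - <<'E'
from h import *
p=read_camera("side");w=cloud(p);crop(p,320,100,520,310,"d17.png",3.5)
E
```

```text
time: 39.95
tool_pos: [0.5058, -0.2463, 0.1547]
eef_rot: [-2.254, -2.185, 0.001]
wrist_force: [-0.1, 0.3, -0.0]
opening: -0.0001
```

View pics/d17.png

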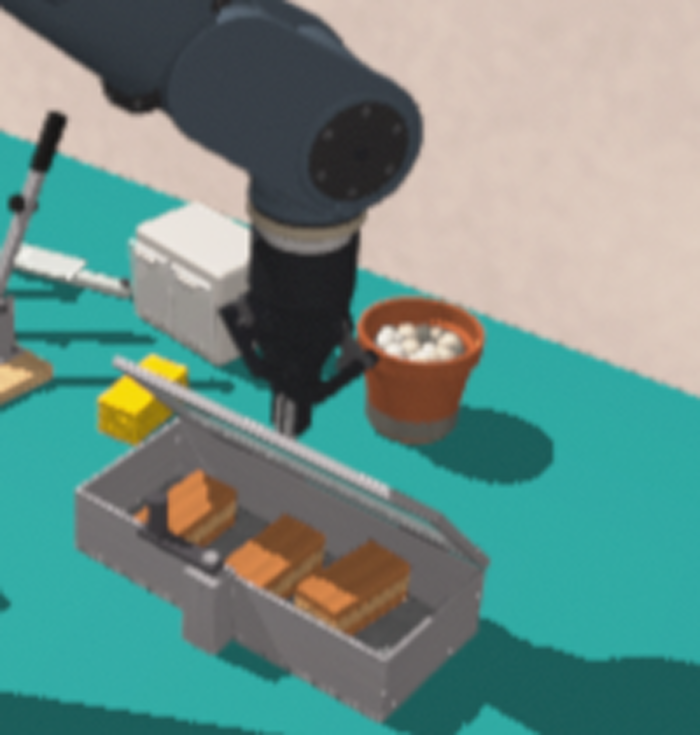

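```bash
python3 -m jog '[[0,-7.5,0,-8,0],[0,-7.5,0,-9,0],[0,-6,0,-8.5,0],[0,-5,0,-8.5,0],[0,-4,0,-9,0],[0,-3.5,0,-9,0],[0,-2,0,-10,0],[0,-1,0,-5,0],[0,0,0,0,0]]' 30
python3 - <<'E'
from h import *
p=read_camera("side");w=cloud(p);crop(p,320,100,520,310,"d18.png",3.5)
E
```

```text
time: 40.9
tool_pos: [0.4704, -0.2464, 0.088]
eef_rot: [-2.254, -2.186, 0.001]
wrist_force: [0.1, 0.0, -1.1]
opening: 0.0001
```

View pics/d18.png

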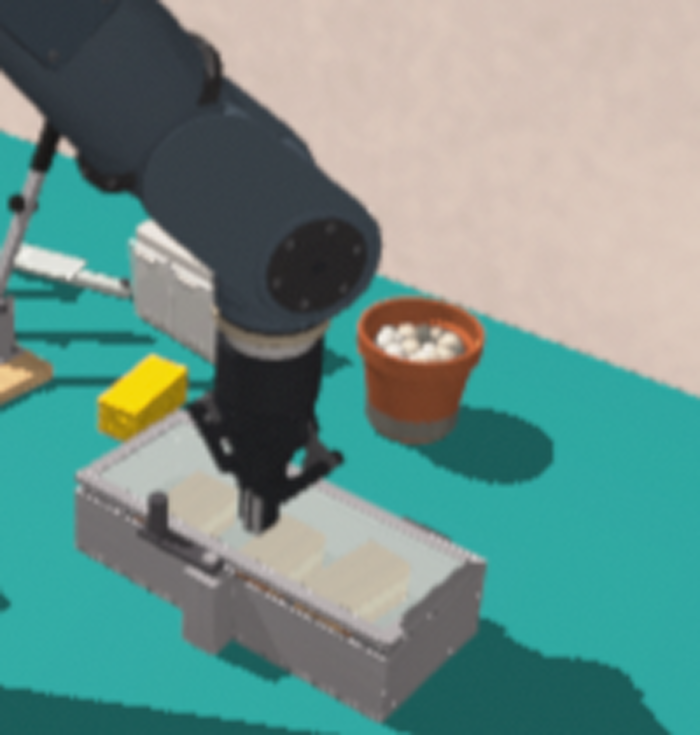

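```bash
python3 -m jog '[[0,-2,0,-3,0],[0,0,0,-2,0],[0,0,0,0,0]]' 30; python3 -m jog '[[0,0,0,-1.5,0],[0,0,0,0,0]]' 30
```

```text
time: 41.25
tool_pos: [0.4687, -0.2465, 0.0838]
eef_rot: [-2.255, -2.187, 0.0]
wrist_force: [0.1, -0.0, -0.1]
opening: -0.0001
time: 41.45
tool_pos: [0.4688, -0.2465, 0.0823]
eef_rot: [-2.255, -2.187, -0.0]
wrist_force: [-0.7, -0.9, -0.1]
opening: 0.0002
```

```bash
python3 -m jog '[[0,0,0,-1.5,0],[0,0,0,0,0]]' 30; python3 -m jog '[[0,0,0,-1,0],[0,0,0,0,0]]' 30;  python3 - <<'E'
from h import *
p=read_camera("side");w=cloud(p);crop(p,320,100,520,310,"d19.png",3.5)
m=regions_of("lid",p)[0]["mask"];q=w[m];q=q[np.isfinite(q[:,0])]
A=np.c_[q[:,:2],np.ones(len(q))];k=abs(q[:,2]-.066)<.012;c=np.linalg.lstsq(A[k],q[k,2],rcond=None)[0];print(k.sum(),c,c@[.427,-.245,1],c@[.55,-.25,1])
p=read_camera("wrist");w=cloud(p);cv2.imwrite("pics/w19.png",p["frame"])
E
```

```text
time: 41.65
tool_pos: [0.4689, -0.2466, 0.0819]
eef_rot: [2.255, 2.187, -0.0]
wrist_force: [-5.1, 2.9, 16.7]
opening: -0.0002
time: 41.85
tool_pos: [0.4689, -0.2466, 0.0818]
eef_rot: [2.254, 2.187, -0.0]
wrist_force: [-10.2, 5.8, 28.6]
opening: 0.0002
2947 [ 0.00112979 -0.0011339   0.06524227] 0.06600249412824431 0.06614712766921992
```

View pics/d19.png

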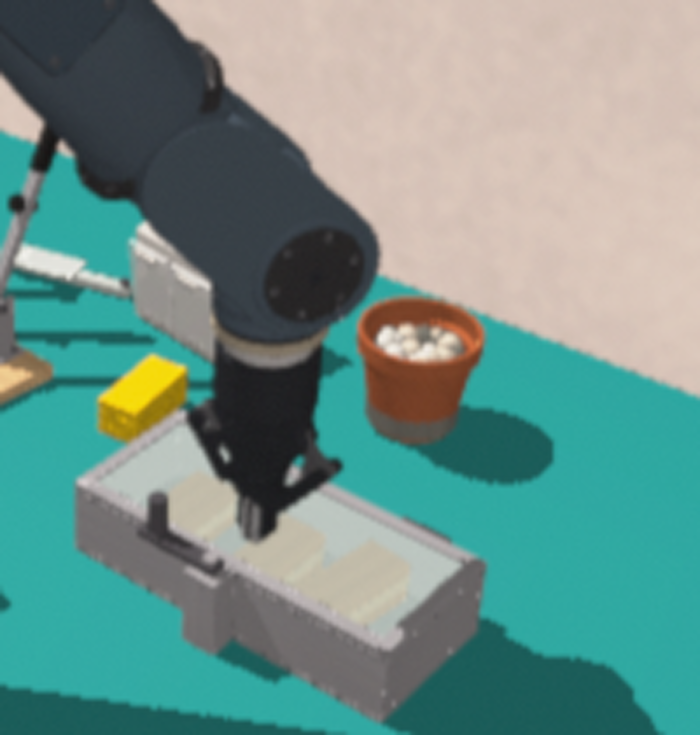

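View pics/w19.png

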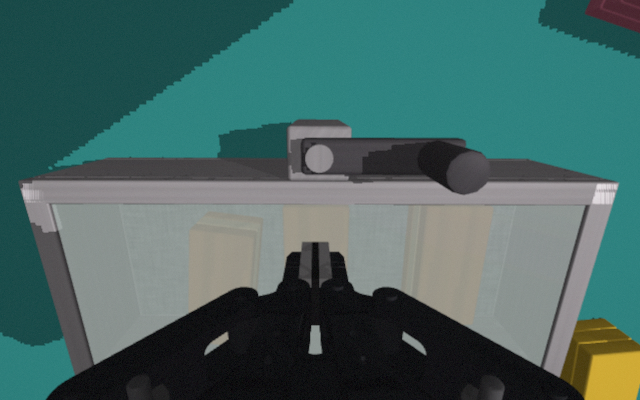

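```bash
python3 -m jog '[[0,0,0,5,0],[0,0,0,30,0],[0,0,0,45,0],[45,-17,17,0,0],[45,-17,17,0,0],[45,-18,18.5,0,0],[45,0,0,0,0],[45,0,0,-40,0],[45,0,0,-15,0],[45,0,0,-8,0],[45,0,0,0,0]]' 20
python3 - <<'E'
from h import *
p=read_camera("wrist");cv2.imwrite("pics/w20.png",p["frame"]);w=cloud(p)
for r in regions_of("turnbutton_knob",p)[:1]: print(round(r["p"],2),r["box"],*top(w,r["mask"]))
E
```

```text
time: 43.1
tool_pos: [0.4168, -0.1942, 0.0962]
eef_rot: [-2.254, -2.186, 0.001]
wrist_force: [-0.2, -0.4, 0.4]
opening: 0.0454
0.86 [207.2, 235.2, 339.0, 303.0] 972 110 [ 416.3 -193.7] [15.4 15.1] 12.5
```

View pics/w20.png

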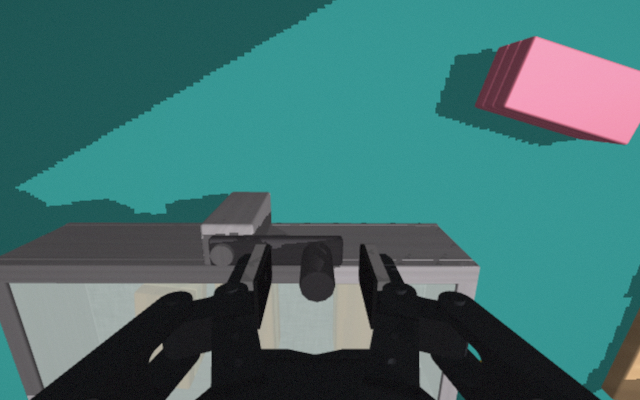

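```bash
python3 -m jog '[[45,0,0,2,0],[8,0,0,0,0],[8,0,0,0,0],[8,0,0,0,0],[8,0,0,0,0],[8,6.5,-0.5,0,0],[8,6.5,-1.5,0,0],[8,6,-2,0,0],[8,5.5,-3,0,0],[8,5.5,-4,0,0],[8,5,-4.5,0,0],[8,4,-5,0,0],[8,3.5,-5.5,0,0],[8,2.5,-6,0,0],[8,2,-6,0,0],[8,1,-6.5,0,0],[8,0,0,0,0]]' 25
```

```text
time: 44.9
tool_pos: [0.4663, -0.2391, 0.0997]
eef_rot: [2.253, 2.184, 0.003]
wrist_force: [6.8, 1.6, 2.3]
opening: 0.0153
```

```bash
python3 -m jog '[[8,-1,-4,0,0],[8,0,-4,0,0],[8,0,0,0,0]]' 25;python3 -m jog '[[8,0,-3,0,0],[8,0,0,0,0]]' 25
```

```text
time: 45.2
tool_pos: [0.4653, -0.2455, 0.0996]
eef_rot: [2.255, 2.185, 0.006]
wrist_force: [9.2, 13.0, 5.3]
opening: 0.0151
time: 45.4
tool_pos: [0.4653, -0.2461, 0.0995]
eef_rot: [-2.255, -2.184, -0.009]
wrist_force: [14.3, 31.4, 9.8]
opening: 0.0152
```

```bash
python3 -m jog '[[8,0,3,0,0],[45,0,0,0,0],[45,0,0,0,0],[45,0,0,0,0],[45,0,0,30,0],[45,0,0,45,0],[45,0,0,45,0],[45,-20,30,45,0],[45,-20,40,0,0],[45,-20,40,0,0],[45,0,0,0,0]]' 25
python3 - <<'E'
from h import *
for n in("wrist","side","scene"):
    p=read_camera(n);w=cloud(p)
    cv2.imwrite(f"pics/{n}21.png",p["frame"])
    if n=="side":crop(p,320,100,520,310,"d21.png",3.5)
    for t in("turnbutton_knob","lid","rest1","clamp1","pebble_pot","shoehorn","desk_bin"):
        for r in regions_of(t,p)[:4]:
            if r["p"]>.4:print(n,t,round(r["p"],2),r["box"],*top(w,r["mask"]))
E
```

```text
time: 46.5
tool_pos: [0.4042, -0.1376, 0.258]
eef_rot: [-2.252, -2.188, 0.0]
wrist_force: [0.7, -0.4, 0.3]
opening: 0.0449
wrist turnbutton_knob 0.57 [200.0, 186.9, 225.9, 259.7] 196 110 [ 464.9 -244.8] [15.  14.9] 55.3
wrist lid 0.85 [86.6, 200.2, 348.7, 303.1] 21422 69 [ 493.4 -246.6] [290.1 131. ] 88.1
wrist rest1 0.92 [360.5, 85.6, 445.8, 139.6] 2759 37 [339.2 -35.7] [83.7 39.5] 72.9
wrist clamp1 0.96 [608.1, 316.5, 640.0, 380.1] 93 108 [621.9 224.3] [ 5.9 14.7] 64.6
wrist clamp1 0.76 [527.0, 310.8, 564.1, 370.7] 91 114 [608.1 125.1] [14.9  5.6] 78.7
wrist shoehorn 0.64 [463.1, 187.2, 638.9, 376.4] 340 62 [597.1 178.4] [136.5  27.4] 82.6
wrist shoehorn 0.5 [202.6, 185.1, 227.4, 257.6] 189 110 [ 464.6 -245.4] [14.1 15. ] 42.5
wrist desk_bin 0.59 [414.9, 361.1, 462.0, 398.7] 140 65 [719.5  32.3] [49.7 10.7] 78.2
side turnbutton_knob 0.54 [381.4, 241.5, 394.3, 266.0] 11 104 [ 461.6 -251. ] [ 6.2 12.3] 69.8
side lid 0.74 [341.9, 218.2, 457.3, 284.5] 2441 69 [ 490.1 -249.5] [292.  132.8] 87.9
side rest1 0.8 [207.6, 168.2, 235.6, 178.9] 137 37 [489.5 493.8] [54.4 81.6] 45.6
side rest1 
[... 1112 characters left out ...]
.7] 4.4
scene rest1 0.77 [377.4, 114.9, 393.5, 143.8] 150 38 [492.9 498.2] [40.  86.9] 42.4
scene rest1 0.45 [201.1, 246.2, 219.0, 262.4] 25 109 [ 465.5 -243.9] [12.6 13.8] 52.0
scene clamp1 0.51 [367.1, 159.5, 391.7, 180.5] 24 227 [684.7 221.8] [13.8 14.2] 74.3
scene clamp1 0.51 [337.9, 179.7, 365.9, 203.6] 29 226 [669.5 118.8] [15.  16.4] 65.4
scene clamp1 0.47 [394.8, 140.7, 418.2, 162.8] 20 225 [697.1 323.6] [15.6 10.4] 34.7
scene shoehorn 0.82 [377.3, 211.4, 405.2, 246.5] 212 17 [743.5 183.1] [ 34.6 126.9] 11.6
scene shoehorn 0.7 [200.3, 242.5, 218.0, 264.7] 28 109 [ 466.  -243.3] [16.1 12.4] 22.6
scene desk_bin 0.73 [330.9, 232.6, 386.9, 293.9] 1001 101 [761.7  14.5] [118.8  78. ] 79.7
```

View pics/wrist21.png

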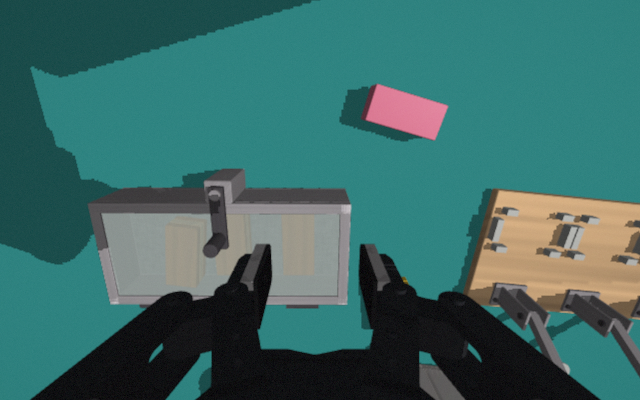

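View pics/d21.png

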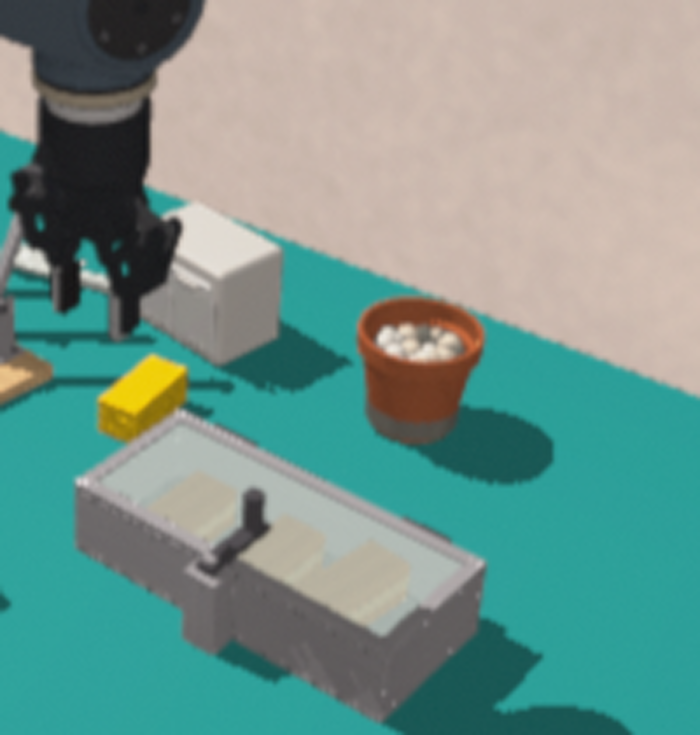

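View pics/scene21.png

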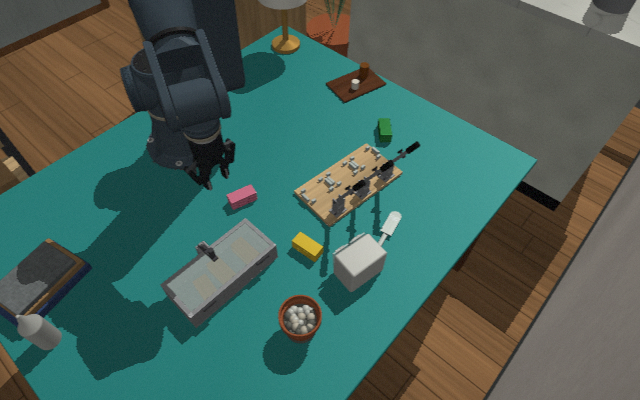

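```bash
python3 -c "
from cell import *
print(sense()['time'],hand_in())"
```

```text
the job is handed in; nothing more can be done
47.7 None
```

The job is done and handed in at 47.7 s. All three clamps are open, all three rests that were present are flat in the watch box, the lid is closed, and the turnbutton is at its stop.

**Clamps:** each arm was swung past upright and let go. The last pictures show all three leaning back at their stops.

**Rests:** nest 2 was empty, so I laid rest1, rest3 and rest4 (the loose brown one) side by side in the box. I left the pink, yellow and green look-alikes alone. Partway through, rest1 was knocked about 25 mm aside inside the box. It stayed flat and clear of the others, with all three tops measured at 41 mm where 40 was expected, so I left it there.

**Lid:** before closing it, I pushed the turnbutton back about 0.1 rad to 0, because its tongue looked slightly in the lid's way. I then pushed the lid down until it hit the rim hard. A plane fitted to its top is level.

**Turnbutton:** I turned it by its knob until it met the stop at about 31 N. The knob's last measured position agrees with the stop to about 1 mm. The side camera disagreed by about 5 mm on a handful of pixels, and I trusted the closer wrist view.

**Bystanders:** the bin and shoehorn read where they did at the start. The pot was re-measured only by the side camera in the last check. It read about 7 mm off there, within that camera's scatter, and nothing had come near the pot.

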